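Advance the sample cassettes in the tray

ROBOT

A 7-joint arm with a two-finger parallel gripper is mounted at the origin on the work surface. World frame = base frame: x ahead of the robot, y to its left, z up, the work surface at z = 0. Lengths are in m, angles in rad, forces in N, time in s.
With the tool pointing down it reaches from about 0.4 to 0.85 m from the base axis. Payload 10.4 kg.
Tool frame: the origin (TCP) lies between the finger pads; the fingertips stand 19 mm ahead of it and the grasp point (between the pads) is the TCP; x points along the fingers, y is the direction in which the jaws open and shut, and the axes are right-handed (so a half turn about x gives the same grasp; the last joint's range is limited). The gripper opens to 87 mm and grips with 3 to 60 N. Pads are 19 mm wide; open, the fingers measure 117 mm over their backs; the gripper's body (75 mm by 190 mm) begins 51 mm behind the grasp point.
Start: joints at [1.187, 0.332, -0.065, 1.46, 0.022, 1.35, -0.088], TCP at [0.221, -0.585, 0.242] pointing down, gripper open.
Joint ranges: [-2.6, 2.6], [-0.5, 2.12], [-1.47, 1.34], [0.16, 2.42], [-1.27, 4.41], [0.06, 2.06], [-2.6, 2.6]. Speed limits (rad/s): [2.22, 2.22, 2.79, 2.79, 3.14, 3.14, 3.14].

INTERFACE

Orientations are given as a unit quaternion [x, y, z, w].
In Python, from bench import r gives the robot as it stands.
- The arm moves only by the tool drive_tool, never from a script. Its argument "motion" is a list of rows, each a list of 4 numbers: the shift along the tool's x, y, z in cm, then the turn about the tool's x in units of 5 degrees (1.0 is 5 degrees). In form: [[tx, ty, tz, twist], ...]. A call has 1 to 20 rows; each row is the pose to reach, as a shift and turn from the pose commanded when the call began, along the tool's axes at that moment; what a row does not reach only later rows make up. A row lasts 1/12 s, in which the tool goes at most 41.7 mm and 7.16 degrees, less where a joint would pass 70% of its speed; a pose out of reach is approached as far as the arm can. A call with a gripper value outside its range is refused whole. "grip" is the closure in counts, from 0 (fully open) to 255 (shut), set as the call begins (left out, the last holds). The fingers move at their own pace and stop on an object; "force" is the grip in N (left out, the last holds). Time passes only in rows, so rows that repeat a pose let the fingers close. It gives the time, the measured TCP pose, the force and the opening at its end, in the units of the state.
- r.read_state(): the state, without advancing time (a new reading comes with each control period).
- r.camera(name): name is "side" or "top"; returns the picture (420x560x3 uint8, red, green, blue); there is no depth.
- r.calibration(name): a dict with "fx", "fy", "cx", "cy" (pixels), "dist" ([k1, k2, p1, p2, k3] as OpenCV has them; the pictures are not rectified), "xyz" and "orientation" of the camera in the world. Camera axes: x right, y up, looking along -z (the intrinsics and any distortion apply to the point x, -y, -z); pixel columns grow to the right and rows downward; lengths in m; the calibration is good to about 2 mm. A picture is of the moment at which its call begins. calibration takes no time and is no camera call.
- r.close_job(): hands the job in, once; it reports no verdict.
The state is a dict: "time": time; "joint_positions": joint angles; "joint_vel": joint speeds; "joint_torque": joint torques, N m; "ee_pos": TCP position; "eef_rot": TCP orientation; "ft_force": force on the tool from outside, world axes, zero at the start; "torque": the same for the moment, N m; "width": finger opening in m.
Only numpy, scipy, OpenCV 4.12 (cv2) and the standard library are available. Lean on these libraries where they do the work, as an engineer would, in place of code of your own. Each camera call takes 0.05 s, during which the arm holds its last target.

TASK

In the grey four-place tray, bring the sample cassettes forward for testing: slide the one with the round knob into the empty place, then slide the one with the long bar handle into the place the round one has just left. Slide them along the tray floor without lifting them out, and leave the cassette with the square knob in its own place.

Things in the scene. Friction and masses are not known exactly. Their poses are not given: they have to be found in the camera images.
- tray: Fixed grey square tray, 176 mm outside, floor 6 mm thick, wall 6 mm thick and 18 mm high, no walls inside. Origin: centre of underside, on the bench; x, y along its sides, z up. Four 82 mm places, centres (+-41, +-41) mm, marked by thin lines. At the start (-41, -41) is empty, the bar cassette at (+41, +41), round and square in the other two, either way round. Turned any way on the bench.
- round_cassette_center (a point): Loose white sample cassette, a flat plate 76 x 76 x 16 mm, with an upright round dark steel knob 30 mm in diameter standing 40 mm high on the middle of its top; 56 mm high in all, about 0.2 kg. This point is its centre, 28 mm above its underside (12 mm above the top of the plate, inside the handle). z up, x and y parallel to the tray's. 
- bar_cassette_center (a point): Loose white sample cassette, a flat plate 76 x 76 x 16 mm, with a dark steel bar handle 50 mm long and 16 mm wide standing 40 mm high on the middle of its top; 56 mm high in all, about 0.2 kg. This point is its centre, 28 mm above its underside (12 mm above the top of the plate, inside the handle). z up, x and y parallel to the tray's; the bar runs along x, so it is gripped across y. 
- square_cassette_center (a point): Loose white sample cassette, a flat plate 76 x 76 x 16 mm, with an upright square dark steel knob 32 x 32 mm (sides along x and y) standing 40 mm high on the middle of its top; 56 mm high in all, about 0.2 kg. This point is its centre, 28 mm above its underside (12 mm above the top of the plate, inside the handle). z up, x and y parallel to the tray's. It stays where it is.
Things that resemble listed ones, but are neither listed nor needed, are in the scene too. Leave any yellow look-alike of the part that bears bar_cassette_center alone.

How it is judged:
On the way, in this order (a step that is already met when the one before it is completed fails the run):
1. the round-knobbed cassette is in the place that was empty (x of round_cassette_center in the frame of tray between -0.056 and -0.026 m and y of round_cassette_center in the frame of tray between -0.056 and -0.026 m and z of round_cassette_center in the frame of tray below 0.04 m and angle between round_cassette_center's own z axis and vertical below 0.1 rad and angle between the x axis of round_cassette_center and the x axis of tray, either way round below 0.175 rad), for 0.2 s.
2. the bar-handled cassette is in the place the round one left (all of step 1 and (((x of bar_cassette_center in the frame of tray between 0.026 and 0.056 m and y of bar_cassette_center in the frame of tray between -0.056 and -0.026 m and z of bar_cassette_center in the frame of tray below 0.04 m and angle between bar_cassette_center's own z axis and vertical below 0.1 rad and angle between the x axis of bar_cassette_center and the x axis of tray, either way round below 0.175 rad) and (x of square_cassette_center in the frame of tray between -0.056 and -0.026 m and y of square_cassette_center in the frame of tray between 0.026 and 0.056 m and z of square_cassette_center in the frame of tray below 0.04 m and angle between square_cassette_center's own z axis and vertical below 0.1 rad and angle between the x axis of square_cassette_center and the x axis of tray, either way round below 0.175 rad)) or ((x of bar_cassette_center in the frame of tray between -0.056 and -0.026 m and y of bar_cassette_center in the frame of tray between 0.026 and 0.056 m and z of bar_cassette_center in the frame of tray below 0.04 m and angle between bar_cassette_center's own z axis and vertical below 0.1 rad and angle between the x axis of bar_cassette_center and the x axis of tray, either way round below 0.175 rad) and (x of square_cassette_center in the frame of tray between 0.026 and 0.056 m and y of square_cassette_center in the frame of tray between -0.056 and -0.026 m and z of square_cassette_center in the frame of tray below 0.04 m and angle between square_cassette_center's own z axis and vertical below 0.1 rad and angle between the x axis of square_cassette_center and the x axis of tray, either way round below 0.175 rad)))), for 0.2 s.
At the end, for the whole second after the job is handed in: All three cassettes lie flat and still on the tray floor, square with it to 10 degrees, within 15 mm (x and y) of their places: round at (-41, -41) mm, bar in the place the round one started from, square in its starting place (all of step 2 and linear speed of each of round_cassette, bar_cassette, square_cassette below 0.02 m/s); the robot touches nothing.
It fails at once if the round cassette is lifted out of the tray (raised more than 12 mm, the height of the wall) (z of round_cassette_center in the frame of tray above 0.046 m).
It fails at once if the bar cassette is lifted out of the tray (raised more than 12 mm, the height of the wall) (z of bar_cassette_center in the frame of tray above 0.046 m).
It fails at once if the square cassette is lifted out of the tray (raised more than 12 mm, the height of the wall) (z of square_cassette_center in the frame of tray above 0.046 m).
It also fails if it takes over 40 s, if anything falls off the work surface, if the arm or the gripper's body presses on something with over 40 N, if the wrist force passes 120 N, or if a joint passes its speed limit or range.

## Working session

There is one attempt and no reset: what is moved stays moved. The work goes in short steps, Python scripts to look and compute and a tool call to move; the robot and the scene stay as the last step left them, time stands still between calls to the robot, and variables do not carry over. Pictures are saved under pics/ and viewed, and the job is handed in when it is done.

Besides the shell and the picture viewer there is one more tool, called after "Request:" as name(argument=value, ...) on one line, values as JSON. drive_tool: Moves the arm, as the interface text tells. Its arguments: {"type":"object","properties":{"motion":{"type":"array","items":{"type":"array","items":{"type":"number"}}},"grip":{"type":"number"},"force":{"type":"number"}},"required":["motion"]}

```bash
ls; mkdir -p pics
python3 - <<'E'
from bench import r
import cv2
for n in ("top","side"):
    im=r.camera(n); cv2.imwrite(f"pics/{n}0.png",im[:,:,::-1]); print(r.calibration(n))
print(r.read_state())
E
```

```text
pics
{'fx': 507.41332055208045, 'fy': 507.41332055208045, 'cx': 271.2620281938844, 'cy': 208.20248972955727, 'dist': array([0.03679232, 0.        , 0.        , 0.        , 0.        ]), 'xyz': array([0.41513241, 0.01656594, 0.77926848]), 'orientation': array([ 0.05807538, -0.04953942, -0.70378338,  0.70630167])}
{'fx': 456.8152545084489, 'fy': 456.8152545084489, 'cx': 283.0505206372936, 'cy': 204.45245935611703, 'dist': array([-0.10693112,  0.        ,  0.        ,  0.        ,  0.        ]), 'xyz': array([ 0.34152216, -0.50913493,  0.37491275]), 'orientation': array([ 0.50346177, -0.08330168, -0.13954442,  0.84859557])}
{'time': 0.1, 'joint_positions': array([ 1.18738912,  0.33281841, -0.0647314 ,  1.46082834,  0.02161213,
        1.34988834, -0.08850193]), 'joint_vel': array([-8.05694179e-05, -6.92421556e-04, -6.07898805e-04, -2.31105981e-03,
       -7.48626272e-04, -4.85211292e-04,  1.31277592e-03]), 'joint_torque': array([ 5.36069365e-04, -6.24549866e+01,  2.40869861e-02, -3.90718281e+01,
       -6.14490663e-02,  3.66102043e-02,  8.71212342e-05]), 'ee_pos': array([ 0.22054754, -0.58446547,  0.24084132]), 'eef_rot': array([-0.69552964, -0.12732031,  0.69572666, -0.12646134]), 'ft_force': array([-1.70875251, -0.56834891,  0.44210047]), 'torque': array([ 0.01057184,  0.01759921, -0.00248532]), 'width': 0.08715833543509209}
```

View pics/top0.png

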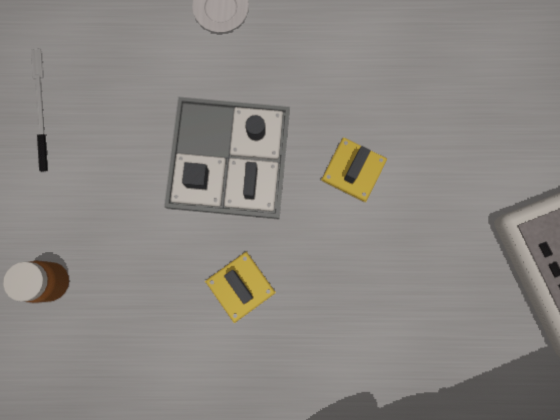

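View pics/side0.png

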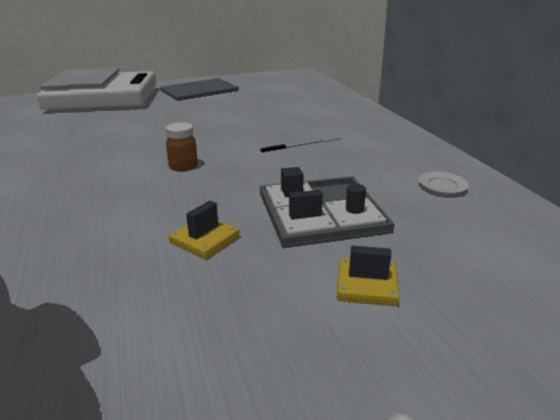

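The top view shows the tray with the empty place at about (205,128), the round knob at (256,127), the square knob at (195,176) and the bar at (250,181). There are three dark bars: yellow cassettes at (356,165) and (239,287), which are look-alikes, and the white one in the tray at (250,181), which fits the description. Next I'll measure and check with a crop.

```bash
cat > h.py <<'E'
import numpy as np, cv2
from scipy.spatial.transform import Rotation as R
from bench import r
def cast(cal,px,z):
    px=np.atleast_2d(np.asarray(px,float))
    K=np.array([[cal['fx'],0,cal['cx']],[0,cal['fy'],cal['cy']],[0,0,1]])
    u=cv2.undistortPoints(px[:,None],K,np.array(cal['dist'])).reshape(-1,2)
    d=np.c_[u[:,0],-u[:,1],-np.ones(len(u))]
    d=R.from_quat(cal['orientation']).apply(d); o=np.array(cal['xyz'])
    return (o+d*((z-o[2])/d[:,2])[:,None])[:,:2]
def plates(im,roi):
    x0,y0,x1,y1=roi
    hsv=cv2.cvtColor(im,cv2.COLOR_RGB2HSV)
    m=((hsv[...,2]>165)&(hsv[...,1]<60)).astype(np.uint8)
    k=np.zeros_like(m);k[y0:y1,x0:x1]=1; m*=k
    return m
E
python3 - <<'E'
from h import *
im=r.camera("top"); cal=r.calibration("top")
roi=(160,90,295,222)
g=cv2.cvtColor(im,cv2.COLOR_RGB2GRAY)
print(g[150,150:300:2]); print(g[85:225:2,205])
m=((g<100)).astype(np.uint8); k=np.zeros_like(m);k[90:222,160:295]=1;m*=k
cs,_=cv2.findContours(m,cv2.RETR_EXTERNAL,cv2.CHAIN_APPROX_NONE)
c=max(cs,key=cv2.contourArea)
print("tray",cv2.minAreaRect(c))
p=cv2.approxPolyDP(cv2.convexHull(c),8,True)[:,0]; print(p.tolist())
w=cast(cal,p,0.018); print(w.round(4), np.linalg.norm(w-np.roll(w,1,0),axis=1))
m=(g>150).astype(np.uint8); m*=k
cs,_=cv2.findContours(m,cv2.RETR_EXTERNAL,cv2.CHAIN_APPROX_NONE)
for c in cs:
    if cv2.contourArea(c)<500: continue
    rw=cast(cal,c[:,0],0.022)*1000
    print("plate",c[:,0].mean(0).round(), cv2.minAreaRect(rw.astype(np.float32)))
m=(g<45).astype(np.uint8)*k
cs,_=cv2.findContours(m,cv2.RETR_EXTERNAL,cv2.CHAIN_APPROX_NONE)
for c in cs:
    if cv2.contourArea(c)<60: continue
    print("dark",cv2.minAreaRect(c))
crop=cv2.resize(im[85:230,155:300],None,fx=4,fy=4,interpolation=cv2.INTER_CUBIC)
cv2.imwrite("pics/crop0.png",crop[:,:,::-1])
s=r.read_state(); print(R.from_quat(s['eef_rot']).as_matrix().round(3))
E
```

```text
[143 143 144 144 144 144 143 144 143 143 141 108  99  69 103 105 105 105
 105 105 106 106 105 106 106 105 105 105 105 106 105 106 106 106 106 106
 106 106 106  99 138 175 148 157 179 179 179 179 179 179 179 179 179 179
 180 180 180 180 179 180 179 175 171 179 159 110 104 109 135 145 145 145
 145 145 145]
[142 142 141 142 143 143 143 120 101  73  86 102 103 104 103 104 103 103
 104 104 105 104 105 105 105 105 105 105 105 106 105 105 105 106 106 110
 172 178 178 161  72  53  46  40  40  39  38  37  37  35  36  39  91 178
 181 181 181 181 182 173 115 104 111  83 146 147 145 145 145 147]
tray ((195.0692596435547, 175.4461669921875), (25.055015563964844, 25.179048538208008), 7.125016689300537)
[[185, 163], [206, 165], [205, 189], [184, 185]]
[[0.6021 0.1592]
 [0.599  0.1268]
 [0.5614 0.1274]
 [0.5676 0.1597]] [0.03451912 0.03256653 0.03759123 0.03286536]
plate [251. 183.] ((568.901611328125, 57.047096252441406), (73.95735931396484, 74.189453125), 84.76212310791016)
plate [198. 179.] ((575.7064819335938, 138.13856506347656), (73.64213562011719, 73.91148376464844), 84.83060455322266)
plate [256. 133.] ((649.7289428710938, 50.07395553588867), (73.9622802734375, 73.9063491821289), 85.0886001586914)
[[-0.     0.353 -0.936]
 [ 0.001 -0.936 -0.353]
 [-1.    -0.001  0.   ]]
```

View pics/crop0.png

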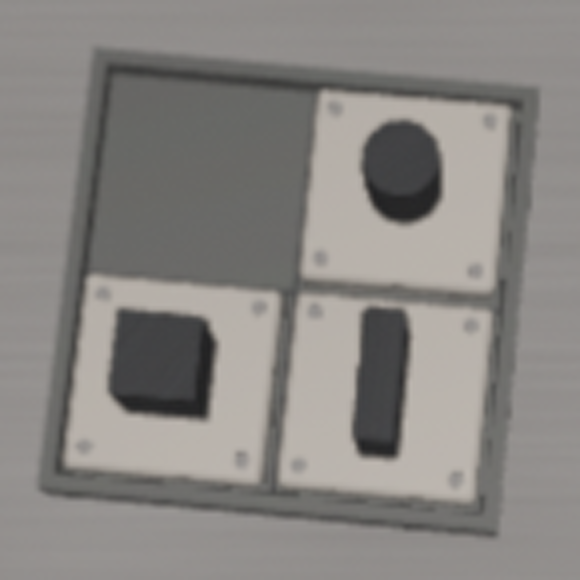

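The crop confirms it: empty place upper left, round knob upper right (crop 402,165), square knob lower left, and the white bar cassette lower right (crop 380,380). Now the tray outline.

```bash
cat >> h.py <<'E'
def measure(tag=None):
    im=r.camera("top"); cal=r.calibration("top")
    g=cv2.cvtColor(im,cv2.COLOR_RGB2GRAY); k=np.zeros_like(g);k[92:224,160:295]=1
    pts=np.argwhere((g<126)&(k>0))[:,::-1]
    m=((g<126)&(k>0)).astype(np.uint8)
    cs,_=cv2.findContours(m,cv2.RETR_EXTERNAL,cv2.CHAIN_APPROX_NONE)
    c=max(cs,key=lambda c:cv2.contourArea(cv2.convexHull(c)))
    print("tray",cv2.minAreaRect((cast(cal,c[:,0],0.018)*1000).astype(np.float32)))
    m=((g>150)&(k>0)).astype(np.uint8)
    cs,_=cv2.findContours(m,cv2.RETR_EXTERNAL,cv2.CHAIN_APPROX_NONE)
    for c in cs:
        if cv2.contourArea(c)<500: continue
        print("plate",c[:,0].mean(0).round(), cv2.minAreaRect((cast(cal,c[:,0],0.022)*1000).astype(np.float32)))
    if tag: cv2.imwrite(f"pics/{tag}.png",im[:,:,::-1])
E
python3 - <<'E'
from h import *
measure()
T=np.array([r.read_state()['ee_pos'][:2]])
# side-view cross check: top of the round/bar handles
im=r.camera("side"); cal=r.calibration("side")
print("side round top", cast(cal,[[355.5,190]],0.062)*1000,"bar top",cast(cal,[[305.5,196]],0.062)*1000)
ct=r.calibration("top")
print("top round top",cast(ct,[[155+402/4,85+158/4]],0.062)*1000,"bar",cast(ct,[[155+385/4,85+375/4]],0.062)*1000)
E
```

```text
tray ((612.1557006835938, 93.90776062011719), (176.87045288085938, 179.01150512695312), 84.68242645263672)
plate [251. 183.] ((568.8956909179688, 56.99711608886719), (74.056396484375, 74.18779754638672), 84.77078247070312)
plate [198. 179.] ((575.7064819335938, 138.13856506347656), (73.64213562011719, 73.91148376464844), 84.83060455322266)
plate [256. 133.] ((649.7098999023438, 50.0762939453125), (73.96187591552734, 73.94523620605469), 85.09020233154297)
side round top [[644.86151852  41.95882047]] bar top [[565.46974028  47.79843296]]
top round top [[649.36143317  49.1680969 ]] bar [[568.1793006   54.57991214]]
```

Request:
drive_tool(motion=[[0, -44.2, -62.6, 5.2], [0, -44.2, -62.6, 5.2], [0, -44.2, -62.6, 5.2], [0, -44.2, -62.6, 5.2], [0, -44.2, -62.6, 5.2], [0, -44.2, -62.6, 5.2], [0, -44.2, -62.6, 5.2], [0, -44.2, -62.6, 5.2], [0, -44.2, -62.6, 5.2], [0, -44.2, -62.6, 5.2], [0, -44.2, -62.6, 5.2], [0, -44.2, -62.6, 5.2], [0, -44.2, -62.6, 5.2], [0, -44.2, -62.6, 5.2], [0, -44.2, -62.6, 5.2], [0, -44.2, -62.6, 5.2], [0, -44.2, -62.6, 5.2], [0, -44.2, -62.6, 5.2], [0, -44.2, -62.6, 5.2], [0, -44.2, -62.6, 5.2]], grip=75, force=20)

```text
time: 1.92
ee_pos: [0.6511, 0.056, 0.2406]
eef_rot: [-0.706, 0.029, 0.707, 0.032]
ft_force: [-0.3, -0.3, 0.7]
width: 0.0612
```

```bash
cat >> h.py <<'E'
def togo(x,y,z,ang=-95.2):
    s=r.read_state(); M=R.from_quat(s['eef_rot']).as_matrix()
    d=np.array([x,y,z])-s['ee_pos']
    print("t",round(s['time'],2),"pos",s['ee_pos'].round(4),"w",round(s['width'],4),"F",s['ft_force'].round(1),"tool cm",(M.T@d*100).round(2),"yang",np.degrees(np.arctan2(M[1,1],M[0,1])).round(2),"down",M[:,0].round(3),"q",s['joint_positions'].round(2))
    print("twist units",((np.degrees(np.arctan2(M[1,1],M[0,1]))-ang)/5).round(2))
E
python3 -c "
from h import *
togo(.6497,.0501,.046)"
```

```text
t 1.92 pos [0.6511 0.056  0.2406] w 0.0612 F [-0.3 -0.3  0.7] tool cm [19.45  0.67  0.07] yang -94.94 down [-0.001  0.003 -1.   ] q [ 0.21  0.44 -0.51  1.36  0.21  1.4  -1.95]
twist units 0.05
```

Request:
drive_tool(motion=[[4, 0, 0, 0], [8, 0, 0, 0], [11, 0, 0, 0], [11, 0, 0, 0], [11, 0, 0, 0]])

```text
time: 2.33
ee_pos: [0.6495, 0.0491, 0.1308]
eef_rot: [-0.705, 0.033, 0.707, 0.033]
ft_force: [0.3, 0.8, 0.8]
width: 0.0611
```

```bash
python3 -c "
from h import *
togo(.6497,.0501,.046)
cv2.imwrite('pics/s1.png',r.camera('side')[:,:,::-1])"
```

```text
t 2.33 pos [0.6495 0.0491 0.1308] w 0.0611 F [0.3 0.8 0.8] tool cm [ 8.48 -0.11 -0.04] yang -95.36 down [-0.003 -0.    -1.   ] q [ 0.21  0.52 -0.49  1.49  0.25  1.2  -1.98]
twist units -0.03
```

View pics/s1.png

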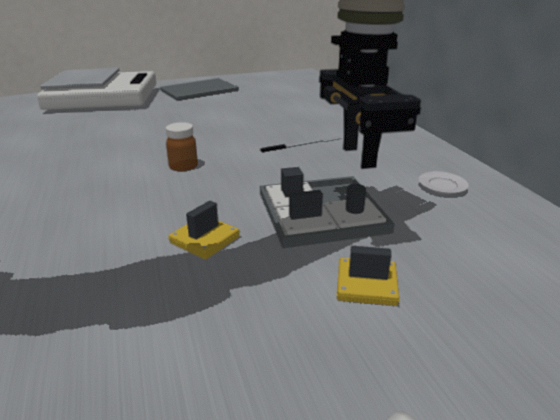

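The side view shows the fingers over the tray, above the round knob at (356,198). I'll lower around it and close.

Request:
drive_tool(motion=[[3, -0.1, 0, 0], [6, -0.1, 0, 0], [7.5, -0.1, 0, 0], [8.3, -0.1, 0, 0], [8.3, -0.1, 0, 0], [8.3, -0.1, 0, 0]])

```text
time: 2.88
ee_pos: [0.6515, 0.0509, 0.0504]
eef_rot: [0.707, -0.033, -0.706, -0.033]
ft_force: [0.8, -0.8, 0.2]
width: 0.0613
```

Request:
drive_tool(motion=[[0, 0, 0, 0], [0, 0, 0, 0], [0, 0, 0, 0], [0, 0, 0, 0], [0, 0, 0, 0], [0, 0, 0, 0], [0, 0, 0, 0], [0, 0, 0, 0]], grip=255, force=20)

```text
time: 3.55
ee_pos: [0.6505, 0.0507, 0.0487]
eef_rot: [0.706, -0.033, -0.706, -0.033]
ft_force: [-0.1, -0.2, 1.9]
width: 0.0299
```

```bash
python3 -c "
from h import *
togo(.6567,.1310,.048)"
```

```text
t 3.55 pos [0.6505 0.0507 0.0487] w 0.0299 F [-0.1 -0.2  1.9] tool cm [ 0.07 -8.05  0.13] yang -95.33 down [ 0. -0. -1.] q [ 0.2   0.6  -0.47  1.55  0.3   1.06 -2.01]
twist units -0.03
```

Request:
drive_tool(motion=[[0, -0.5, 0, 0], [0, -1.2, 0, 0], [0, -2, 0, 0], [0, -2.8, 0, 0], [0, -3.6, 0, 0], [0, -4.4, 0, 0], [0, -5.2, 0, 0], [0, -6, 0.1, 0], [0, -6.8, 0.1, 0], [0, -7.4, 0.1, 0], [0, -7.8, 0.1, 0], [0, -8.1, 0.1, 0], [0, -8.1, 0.1, 0], [0, -8.1, 0.1, 0], [0, -8.1, 0.1, 0]])

```text
time: 4.8
ee_pos: [0.657, 0.1329, 0.0487]
eef_rot: [0.707, -0.032, -0.706, -0.033]
ft_force: [1.4, 2.8, 4.2]
width: 0.0294
```

```bash
python3 -c "
from h import *
togo(.6567,.1310,.048)
cv2.imwrite('pics/s2.png',r.camera('side')[:,:,::-1])"
```

```text
t 4.8 pos [0.657  0.1329 0.0487] w 0.0294 F [1.4 2.8 4.2] tool cm [0.07 0.2  0.01] yang -95.28 down [ 0.001  0.002 -1.   ] q [ 0.07  0.64 -0.47  1.5   0.31  1.08 -2.13]
twist units -0.02
```

View pics/s2.png

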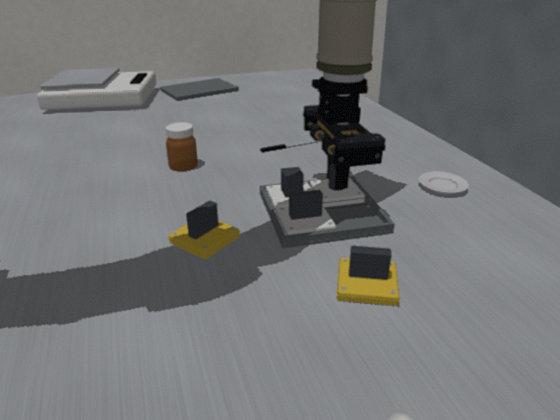

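The round cassette has moved into the back-right place (plate at about (335,195)), leaving its old place at (355,220) empty. I'll release it, rise and look.

Request:
drive_tool(motion=[[0, 0, 0, 0], [0, 0, 0, 0], [0, 0, 0, 0], [0, 0, 0, 0], [0, 0, 0, 0]], grip=75)

```text
time: 5.27
ee_pos: [0.6567, 0.1312, 0.0482]
eef_rot: [-0.706, 0.033, 0.707, 0.033]
ft_force: [0.2, 0.0, 0.4]
width: 0.0549
```

Request:
drive_tool(motion=[[-2, 0, 0, 0], [-5, 0, 0, 0], [-8, 0, 0, 0], [-9, -1, 3, 0], [-9, 4, 6, 0], [-9, 8, 9, 0], [-9, 8, 9, 0], [-9, 8, 9, 0], [-9, 8, 9, 0]], grip=115)

```text
time: 6.02
ee_pos: [0.5595, 0.0585, 0.1389]
eef_rot: [0.706, -0.034, -0.706, -0.033]
ft_force: [-0.2, 0.9, 0.5]
width: 0.048
```

```bash
python3 -c "
from h import *
togo(.5689,.0570,.048)
measure('t3')
cv2.imwrite('pics/s3.png',r.camera('side')[:,:,::-1])"
```

```text
t 6.02 pos [0.5595 0.0585 0.1389] w 0.048 F [-0.2  0.9  0.5] tool cm [ 9.09  0.05 -0.94] yang -95.48 down [ 0.001 -0.001 -1.   ] q [ 0.26  0.32 -0.52  1.73  0.18  1.13 -1.99]
twist units -0.06
tray ((609.407958984375, 181.43557739257812), (215.42852783203125, 45.99317932128906), 12.697019577026367)
```

View pics/t3.png

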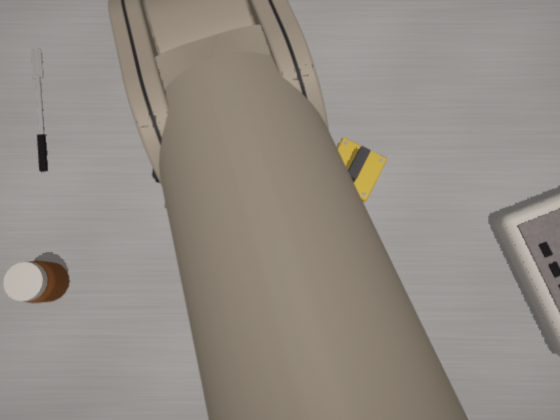

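View pics/s3.png

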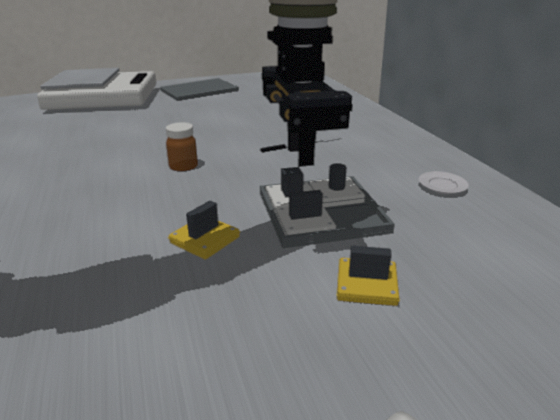

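The arm hides the tray in the top view. The side view shows the round knob at (338,178) in the far right place, and the white bar at (305,205) still in its own place under the gripper. Descending on the bar.

Request:
drive_tool(motion=[[0, 0, -0.9, 0], [2, 0, -0.9, 0], [5, 0, -0.9, 0], [7.5, 0, -0.9, 0], [9, 0, -0.9, 0], [9, 0, -0.9, 0], [9, 0, -0.9, 0]])

```text
time: 6.7
ee_pos: [0.5692, 0.0603, 0.048]
eef_rot: [-0.706, 0.032, 0.707, 0.033]
ft_force: [0.7, 0.3, 0.0]
width: 0.0475
```

Request:
drive_tool(motion=[[0, 0, 0, 0], [0, 0, 0, 0], [0, 0, 0, 0], [0, 0, 0, 0], [0, 0, 0, 0], [0, 0, 0, 0], [0, 0, 0, 0], [0, 0, 0, 0]], grip=255)

```text
time: 7.37
ee_pos: [0.5691, 0.0591, 0.0489]
eef_rot: [0.707, -0.033, -0.706, -0.033]
ft_force: [-1.6, -1.4, 5.2]
width: 0.016
```

```bash
python3 -c "
from h import *
togo(.6493,.0494,.048)"
```

```text
t 7.37 pos [0.5691 0.0591 0.0489] w 0.016 F [-1.6 -1.4  5.2] tool cm [ 0.1   0.22 -8.08] yang -95.35 down [ 0. -0. -1.] q [ 0.22  0.45 -0.49  1.78  0.25  0.97 -2.03]
twist units -0.03
```

Request:
drive_tool(motion=[[0, 0.2, -0.4, 0], [0, 0.2, -1.2, 0], [0, 0.2, -2, 0], [0, 0.2, -2.8, 0], [0, 0.2, -3.6, 0], [0, 0.2, -4.4, 0], [0, 0.2, -5.2, 0], [0, 0.2, -6, 0], [0, 0.2, -6.8, 0], [0, 0.2, -7.4, 0], [0, 0.2, -7.8, 0], [0, 0.2, -8.1, 0], [0, 0.2, -8.1, 0], [0, 0.2, -8.1, 0], [0, 0.2, -8.1, 0]])

```text
time: 8.62
ee_pos: [0.6498, 0.0503, 0.049]
eef_rot: [0.707, -0.033, -0.706, -0.033]
ft_force: [0.5, 1.9, 4.7]
width: 0.0159
```

```bash
python3 -c "
from h import *
togo(.6493,.0494,.048)
cv2.imwrite('pics/s4.png',r.camera('side')[:,:,::-1])"
```

```text
t 8.62 pos [0.6498 0.0503 0.049 ] w 0.0159 F [0.5 1.9 4.7] tool cm [0.1  0.09 0.04] yang -95.31 down [ 0.001  0.    -1.   ] q [ 0.19  0.6  -0.46  1.56  0.29  1.05 -2.  ]
twist units -0.02
```

View pics/s4.png

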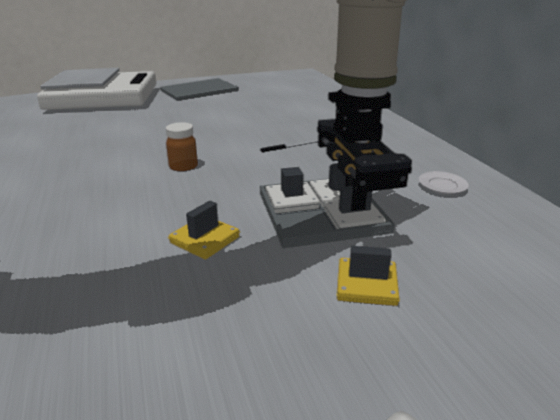

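The bar cassette now sits in the right place (about (350,205)), and the front-left place is empty. I'll release it, rise and retreat to the right so the top camera is clear.

Request:
drive_tool(motion=[[0, 0, 0, 0], [0, 0, 0, 0], [0, 0, 0, 0], [0, 0, 0, 0], [0, 0, 0, 0]], grip=115)

```text
time: 9.08
ee_pos: [0.6491, 0.0496, 0.0482]
eef_rot: [-0.706, 0.033, 0.707, 0.033]
ft_force: [-0.7, -0.7, -0.3]
width: 0.0414
```

Request:
drive_tool(motion=[[-2, 0, 0, 0], [-5, 0, 0, 0], [-9, 0, 0, 0], [-13, 0, 0, 0], [-15, 3, 0, 0], [-15, 40, 10, 0], [-15, 40, 10, 0], [-15, 40, 10, 0], [-15, 40, 10, 0], [-15, 40, 10, 0], [-15, 40, 10, 0], [-15, 40, 10, 0], [-15, 40, 10, 0], [-15, 40, 10, 0], [-15, 40, 10, 0], [-15, 40, 10, 0], [-15, 40, 10, 0], [-15, 40, 10, 0]])

```text
time: 10.58
ee_pos: [0.5133, -0.3377, 0.1985]
eef_rot: [0.706, -0.032, -0.706, -0.033]
ft_force: [0.5, 0.1, -0.3]
width: 0.0478
```

```bash
python3 -c "
from h import *
togo(.6493,.0494,.048)
measure('t5')"
```

```text
t 10.58 pos [ 0.5133 -0.3377  0.1985] w 0.0478 F [ 0.5  0.1 -0.3] tool cm [ 15.08 -39.78 -10.01] yang -95.23 down [ 0.     0.001 -1.   ] q [ 0.77  0.36 -0.33  1.53  0.12  1.27 -1.24]
twist units -0.01
tray ((612.049072265625, 93.6475830078125), (176.07177734375, 178.2957763671875), 84.70731353759766)
plate [194. 207.] ((557.2415161132812, 126.59376525878906), (97.3032455444336, 140.1840362548828), 0.1574023962020874)
plate [198. 179.] ((575.707763671875, 138.07330322265625), (74.16925811767578, 74.484619140625), 84.84823608398438)
plate [256. 133.] ((649.387451171875, 49.8919677734375), (74.41763305664062, 74.4249038696289), 84.59732818603516)
plate [203. 129.] ((656.1176147460938, 132.33888244628906), (74.2127456665039, 74.35182189941406), 85.2088623046875)
```

View pics/t5.png

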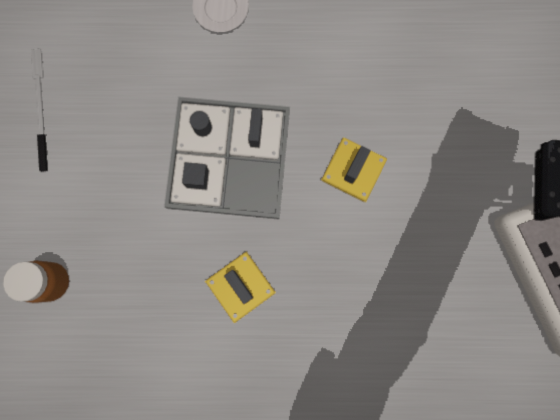

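The picture shows round at (203,129), bar at (256,133) and square at (198,179) in their places, and (252,185) empty. Measured offsets are about 1.5 mm or less, and the gripper is clear.

```bash
python3 -c "
from bench import r
print(r.close_job())"
```

```text
the job is handed in; nothing more can be done
None
```

The job is done and handed in at about 10.6 s of the 40 s allowed. I slid the round-knob cassette into the empty place, then the bar cassette into the place the round one had left. Both stayed on the tray floor.

- **Positions:** The last top picture puts the round and bar cassettes within about 1.5 mm of their targets and square to the tray within 1°. The square-knob cassette is in its starting place; its measured position moved by less than 0.1 mm.
- **Robot:** The gripper was open and clear of everything, with force readings near zero. I did not touch the yellow look-alikes.
- **Checks that failed or disagreed:**
  - The arm hid the tray in the top view after the first slide, so I relied on the side view for that step.
  - The bar was about 2 mm off its first measured position when gripped, and I corrected this during the slide.
  - Early side-view positions of the handles, picked roughly by eye, were 3–7 mm off the top view. I used the top view.
  - In the last picture the plate detection also picked up a false patch of bench, which I ignored.

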